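Put up the plate easel and stand the mounting plate on it

TASK

Swing the folded brace of the easel up and over until it clicks fully home in its end detent and stays there by itself, without shoving the easel along the bench. Then take the tall mounting plate out of the rack and stand it in the middle of the easel, bottom edge behind the lip and square to it, leaning back on the brace; set it down rather than dropping it, and leave the short plate and the other things on the bench as they are.

Things in the scene. Friction and masses are not known exactly. Their poses are not given: they have to be found in the camera images.
- easel: Folding plate easel, loose on the bench, 3 kg; a push of roughly 14 to 22 N slides it. Grey steel base 220 (x) x 180 (y) x 12 mm. Origin at the centre of its underside; x points from the lip side to the back, y along the hinge, z up. The hinge axis is 30 mm behind the origin (x), 45 mm above the bench
- lip (a point): Middle of the top of the easel's steel lip: a strip 120 mm long (y), 8 mm thick (x), 14 mm high above the base top, at easel x = -22 to -14 mm. The plate's bottom edge stands behind it (between it and the hinge). Axes as the easel
- brace (a joint): Brace angle, rad. 0: folded level over the base, pointing to the easel's -x. Grows as the free end rises and passes over to +x; 1.57 upright, end stop 1.92 (leans back 20 deg). Stiff hinge (0.2 N m): stays where left, but a ball detent resists from 1.61, crest 1.80: let go before it springs back, beyond it is pressed home. Takes about 4 to 7 N at the crossbar
- brace_bar (a point): Centre of the flat crossbar of the brace, an aluminium U-frame: bar 152 long, 26 wide, 8 mm thick, 100 mm from the hinge axis; two arms 10 mm wide at y = +-71 mm run to the hinge, open between; 29 mm free below the bar when folded. x points from bar to hinge, y along the bar, z out of the face uppermost when folded (the plate leans on the other face)
- brace_hinge (a point): Middle of the brace's hinge axis; axes as brace_bar. Carried by two dark ears on the base at y = +-84 mm, 8 mm thick, 40 mm long, tops 88 mm above the bench
- plate: The tall mounting plate: plain aluminium with drilled holes, 200 mm tall (z), 110 mm wide (y), 10 mm thick (x), 0.5 kg (varies). Origin at the centre of its bottom edge face. It starts upright in one of the two slots of the rack
- plate_top (a point): Centre of the top edge face of the tall plate
- short_plate: The short plate, the same but 100 mm tall, in the other slot of the rack; stays there. Origin at the centre of its bottom edge face
- rack: Fixed plywood plate rack 120 (x) x 150 (y) mm, 55 mm high, origin at the centre of its underside. Two slots along its y, centred at x = -30 and +30 mm, 13 mm wide, 45 mm deep (slot floor 10 mm above the bench)
- driver: Orange power screwdriver lying on the bench, along its x, 230 mm long, 38 mm thick; bystander. Origin on the bench, 70 mm from the orange end
- contactor: Grey and black contactor 75 x 45 mm, 75 mm high; bystander. Origin at the centre of its underside
- tape: Black tape roll, 90 mm across, 18 mm high; bystander. Origin at the centre of its underside
- spanner: Steel spanner 170 mm long lying flat; bystander. Origin at its middle, underneath
- din_rail: Piece of steel mounting rail 200 x 35 x 8 mm lying flat; bystander. Origin at the centre of its underside

How it is judged:
On the way:
1. the brace is home in its end detent (value of joint brace above 1.86 rad), for 0.3 s.
At the end, for the whole second after the job is handed in: Brace home in its detent (over 1.86 rad). Tall plate at rest on the easel base behind the lip, bottom edge down (bottom centre under 22 mm above the easel's underside), leaning back 0.2 to 0.65 rad towards the brace, within 30 mm of the easel's middle and 0.2 rad of square (value of joint brace above 1.86 rad and x of plate in the frame of easel between -0.017 and 0.04 m and y of plate in the frame of easel between -0.03 and 0.03 m and z of plate in the frame of easel below 0.022 m and x of plate_top in the frame of easel above 0.045 m and angle between plate's own z axis and vertical between 0.2 and 0.65 rad and angle between the y axis of plate and the y axis of easel, either way round below 0.2 rad and linear speed of each of plate, easel below 0.02 m/s); the robot touches nothing.
It fails at once if the easel is shoved more than 20 mm (distance of easel from where it was at the start of the episode above 0.02 m).
It fails at once if the tall plate is dropped (falls free faster than 0.6 m/s) (linear speed of plate above 0.6 m/s and contact force between the fingers and plate below 0.1 N).
It fails at once if the short plate is pulled from its place (moved 25 mm) (distance of short_plate from where it was at the start of the episode above 0.025 m).
It fails at once if another thing on the bench is pushed more than 30 mm (distance of any of driver, contactor, tape, spanner, din_rail from where it was at the start of the episode above 0.03 m).
It also fails if it takes over 72 s, if anything falls off the work surface, if the arm or the gripper's body presses on something with over 40 N, if the wrist force passes 120 N, or if a joint passes its speed limit or range.

ROBOT

A 7-joint arm with a two-finger parallel gripper is mounted at the origin on the work surface. World frame = base frame: x ahead of the robot, y to its left, z up, the work surface at z = 0. Lengths are in m, angles in rad, forces in N, time in s.
With the tool pointing down it reaches from about 0.4 to 0.875 m from the base axis. Payload 6.5 kg.
Tool frame: the origin (TCP) lies on the centre line of the jaws, within the pads' length; the fingertips stand ahead of it and the grasp point (between the pads) lies 6 mm ahead of it (bot.tip_reach is the z of the fingertips in the tool frame, in m); z points along the fingers, y is the line along which they close (so a half turn about z gives the same grasp; the last joint's range is limited). The gripper opens to 88 mm and grips with 3 to 60 N. Pads are 18 mm wide; open, the fingers measure 123 mm over their backs; the gripper's body (75 mm by 187 mm) begins 45 mm behind the grasp point.
Start: joints at [-1.204, 0.536, -0.004, 1.538, 0.003, 1.067, -0.071], TCP at [0.273, 0.59, 0.264] pointing down, gripper open.
Joint ranges: [-2.7, 2.7], [-0.37, 2.16], [-1.27, 1.26], [0.24, 2.4], [-1.31, 4.45], [0.19, 1.91], [-2.76, 2.76]. Speed limits (rad/s): [2.39, 2.39, 3.14, 3.14, 3.14, 3.14, 3.14].

INTERFACE

Orientations are given as [roll, pitch, yaw] about the fixed x, y, z axes, in that order (R = Rz(yaw) Ry(pitch) Rx(roll)).
In Python, from station import sensors, vision, bot gives the robot as it stands.
- The arm moves only by the tool apply_moves, never from a script. Its argument "targets" is a list of rows, each an object with "fingers": the closure, from 0 (fully open) to 1 (shut); "slide": the shift along the tool's x, y, z as a fraction of full scale, a list of three; "spin": the turn about the tool's z as a fraction of full scale. In form: [{"fingers": fingers, "slide": [dx, dy, dz], "spin": spin}, ...]. A call has 1 to 5 rows; each row shifts and turns the commanded pose from where the row before left it, along the tool's axes as they then stand; what a row does not reach is not made up. Full scale, the value 1, is 0.04 m for a shift and 0.1 rad for a turn. A row lasts 1/12 s, in which the tool goes at most 41.7 mm and 7.16 degrees, less where a joint would pass 70% of its speed; a pose out of reach is approached as far as the arm can. A call with a number of a shift or a turn outside -1 to 1 is refused whole. A call with a gripper value outside its range is refused whole. The fingers move at their own pace and stop on an object; "newtons" is the grip in N (left out, the last holds). Time passes only in rows, so rows that do not move let the fingers close. It gives the time, the measured TCP pose, the force, the opening and the grip force at its end, in the units of the state.
- sensors.get_state(): the state, without advancing time (a new reading comes with each control period).
- vision.grab_frame(name): name is "side" or "top"; returns (picture, depth): 480x640x3 uint8, blue, green, red; 480x640 float32, m along the optical axis (not along the pixel's ray), 0 where there is no reading.
- vision.camera_info(name): a dict with "K" (3x3 intrinsics, pixels), "eye" and "rotation" of the camera in the world. Camera axes: x right, y down, z forward; pixel columns grow to the right and rows downward; lengths in m; the calibration is good to about 2 mm. A picture is of the moment at which its call begins. camera_info takes no time and is no camera call.
- bot.close_job(): hands the job in; it is judged then, once.
The state is a dict: "t": time; "qpos": joint angles; "qd": joint speeds; "effort": joint torques, N m; "position": TCP position; "orientation": TCP orientation; "contact_force": force on the tool from outside, world axes, zero at the start; "wrist_torque": the same for the moment, N m; "finger_gap": finger opening in m; "finger_force": force on a finger pad.
Only numpy, scipy, OpenCV 4.12 (cv2) and the standard library are available. Lean on these libraries where they do the work, as an engineer would, in place of code of your own. Each camera call takes 0.05 s, during which the arm holds its last target. There are 200 camera calls.

## Working session

There is one attempt and no reset: what is moved stays moved. The work goes in short steps, Python scripts to look and compute and a tool call to move; the robot and the scene stay as the last step left them, time stands still between calls to the robot, and variables do not carry over. Pictures are saved under pics/ and viewed, at most 10 in all, crops included, and the job is handed in when it is done.

Besides the shell and the picture viewer there is one more tool, called in YAML: its name, and indented under it one key for each argument. apply_moves: Moves the arm, as the interface text tells. Shift numbers are shares of 0.04 m and turn numbers shares of 0.1 rad, none past 1 either way. Its arguments: {"type":"object","properties":{"targets":{"type":"array","items":{"type":"object","properties":{"fingers":{"type":"number"},"slide":{"type":"array","items":{"type":"number"}},"spin":{"type":"number"}}}},"newtons":{"type":"number"}},"required":["targets"]}

```bash
mkdir -p pics; ls
cat > h.py <<'E'
import numpy as np, cv2
from station import sensors, vision, bot
def world(name, depth):
    i=vision.camera_info(name); K=np.array(i['K']); R=np.array(i['rotation']); e=np.array(i['eye'])
    v,u=np.mgrid[0:480,0:640]
    p=np.stack([(u-K[0,2])/K[0,0]*depth,(v-K[1,2])/K[1,1]*depth,depth],-1)
    return p@R.T+e
E
python3 - <<'E'
from h import *
for n in('top','side'):
    p,d=vision.grab_frame(n); cv2.imwrite(f'pics/{n}0.png',p); np.save(f'{n}0.npy',d)
    print(n,vision.camera_info(n))
print(sensors.get_state(), bot.tip_reach)
E
```

```text
pics
top {'K': array([[514.35510014,   0.        , 322.18916174],
       [  0.        , 514.35510014, 241.19903733],
       [  0.        ,   0.        ,   1.        ]]), 'eye': array([ 0.4108259 , -0.08217196,  1.12531905]), 'rotation': array([-2.97221414, -0.00317328, -1.58583778])}
side {'K': array([[606.64745872,   0.        , 313.42759897],
       [  0.        , 606.64745872, 240.85484297],
       [  0.        ,   0.        ,   1.        ]]), 'eye': array([ 0.17230599, -1.17854197,  1.10289854]), 'rotation': array([-2.2476303 ,  0.00465277, -0.35282658])}
{'t': 0.1, 'qpos': array([-1.20420931,  0.53708803, -0.00445462,  1.53873086,  0.00260936,
        1.06732979, -0.07119051]), 'qd': array([ 1.18917914e-03, -6.10811008e-04,  7.80208577e-05, -2.64372252e-03,
        6.09749161e-06,  4.31522542e-04, -1.00509391e-03]), 'effort': array([ 2.76323583e-03, -5.72075236e+01,  9.94109027e-01, -2.52231288e+01,
       -5.60934457e-02,  1.34072758e-02,  3.74255967e-05]), 'position': array([0.27240159, 0.58960984, 0.26294501]), 'orientation': array([-3.14004667e+00,  1.14735938e-04,  2.70890510e+00]), 'contact_force': array([ 0.99990205,  0.02731678, -1.19599658]), 'wrist_torque': array([-0.01018761,  0.03311171,  0.04274134]), 'finger_force': 0.0, 'finger_gap': 0.08788114235935493} 0.025
```

View pics/top0.png

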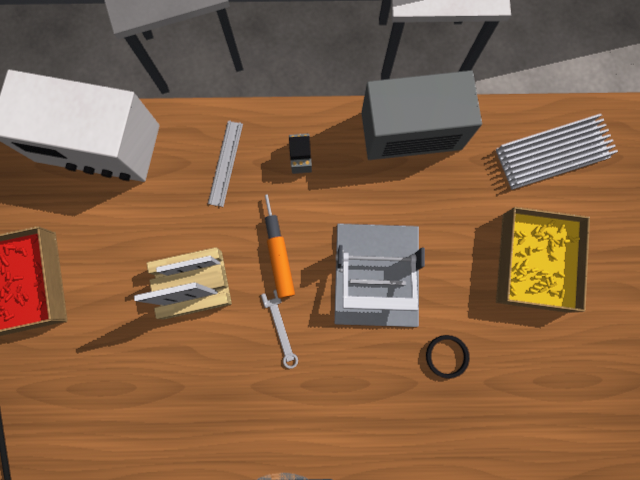

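View pics/side0.png

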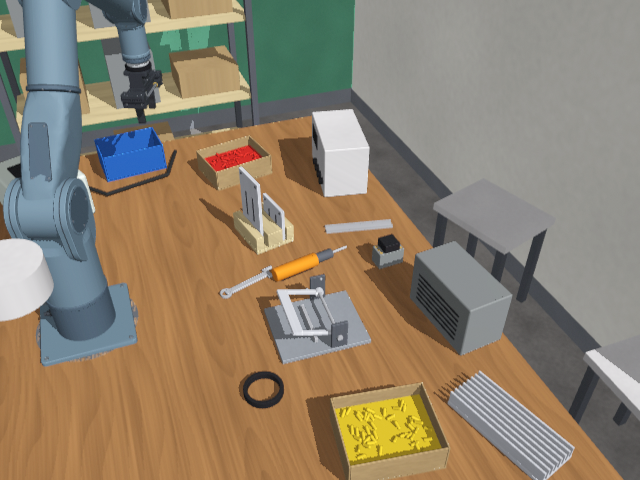

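The top view has world +x up and +y left. The easel sits at about (377,276) with its bar near (378,300). The tall plate is in the rack slot nearer the robot at about (175,295), and the short plate is at (190,265). The side view confirms that the brace is folded toward the robot.

```bash
cat > h.py <<'E'
import numpy as np, cv2
from scipy.spatial.transform import Rotation as Ro
from station import sensors, vision, bot
def world(name, depth):
    i=vision.camera_info(name); K=i['K']; e=i['eye']
    R=Ro.from_euler('xyz',i['rotation']).as_matrix()
    v,u=np.mgrid[0:480,0:640]
    p=np.stack([(u-K[0,2])/K[0,0]*depth,(v-K[1,2])/K[1,1]*depth,depth],-1)
    return p@R.T+e
def rect(P):
    (c,s,a)=cv2.minAreaRect((P[:,:2]*1000).astype(np.float32)); return np.round(c,1),np.round(s,1),round(a,2)
def show(tag,P):
    if len(P)<5: print(tag,len(P)); return
    print(tag,len(P),'rect',*rect(P),'z',np.round(np.percentile(P[:,2],[2,50,98])*1000,1))
E
python3 - <<'E'
from h import *
for n in('top','side'):
    d=np.load(n+'0.npy'); W=world(n,d); im=cv2.imread(f'pics/{n}0.png'); hsv=cv2.cvtColor(im,cv2.COLOR_BGR2HSV)
    ok=d>0; print(n,'bench z',np.median(W[340:400,180:240,2]))
    box=lambda u0,u1,v0,v1:(slice(v0,v1),slice(u0,u1))
    if n=='top': E,Rk=box(325,430,215,335),box(130,235,240,325)
    else: E,Rk=box(255,380,265,365),box(225,300,155,255)
    def pts(b,lo,hi,smax=255,smin=0):
        w=W[b]; s=hsv[b][...,1]; m=(w[...,2]>lo)&(w[...,2]<hi)&(s<=smax)&(s>=smin)&(d[b]>0); return w[m]
    show('base',pts(E,.007,.017,70))
    show('lip',pts(E,.021,.03,70))
    show('bar+arms',pts(E,.04,.056)); show('ears',pts(E,.075,.1))
    show('high',pts(E,.056,.2))
    show('rack top',pts(Rk,.048,.062,255,60))
    show('short top',pts(Rk,.1,.118,70)); show('tall top',pts(Rk,.2,.225,70)); show('tall all',pts(Rk,.125,.225,70))
    w=W[E]; print('max z easel',w[...,2].max())
E
```

```text
top bench z 0.0006367561524490695
base 6148 rect [ 527.1 -206.8] [179.6 219.9] 87.28 z [ 8.1 12.  15.9]
lip 218 rect [ 525.8 -209.4] [ 62.  171.9] 9.39 z [21.9 25.6 29.3]
bar+arms 422 rect [ 544.  -204.2] [176.   63.3] 87.68 z [43.5 50.  55.7]
ears 931 rect [ 511.9 -205.8] [175.2 128.1] 87.14 z [75.2 78.9 90.1]
high 1490 rect [ 511.9 -205.8] [175.2 128.1] 87.14 z [57.2 76.7 89.5]
rack top 2471 rect [510.9 195.4] [120.7 151.1] 11.82 z [50.8 55.6 59.7]
short top 395 rect [512.  188.3] [ 70.6 123.4] 11.43 z [100.8 110.2 116.1]
tall top 395 rect [480.9 192.1] [ 10.6 109.7] 11.57 z [202.4 210.4 213.7]
tall all 734 rect [480.8 192. ] [ 10.7 109.9] 11.75 z [129.1 205.7 213.2]
max z easel 1.1253190509041018
side bench z 0.0019985506727904223
base 3504 rect [ 550.7 -163.8] [339.  335.5] 69.15 z [ 8.1 13.6 16.8]
lip 180 rect [ 540.  -211.4] [175.7  77.8] 87.41 z [21.2 26.1 29.7]
bar+arms 319 rect [ 542.8 -150.6] [ 86.7 305.9] 7.32 z [40.5 50.4 55.5]
ears 695 rect [ 515.2 -208.1] [184.1 128. ] 87.38 z [75.3 80.2 92. ]
high 1161 rect [ 515.3 -208.2] [184.1 128.6] 87.66 z [57.1 77.3 91.1]
rack top 814 rect [534. 335.] [476.3 160.3] 82.54 z [48.7 56.4 61.6]
short top 248 rect [515.2 189.7] [ 74.3 133.6] 11.08 z [100.4 110.1 117.8]
tall top 150 rect [485.4 189.8] [ 14.  114.3] 11.33 z [200.8 210.7 216.5]
tall all 595 rect [485.2 188.9] [ 15.  120.1] 10.96 z [127.  176.6 214.4]
max z easel 1.102898540913623
```

apply_moves:
  targets:
    - {"fingers":0,"slide":[0,0,-0.5],"spin":-0.96}
    - {"fingers":0,"slide":[0,0,-0.2],"spin":-0.96}
    - {"fingers":0,"slide":[0,0,0],"spin":-0.96}
    - {"fingers":0,"slide":[0,0,0],"spin":-0.97}
    - {"fingers":0,"slide":[0,0,0],"spin":0}
  newtons: 10

```text
t: 0.52
position: [0.2727, 0.5898, 0.2914]
orientation: [-3.141, -0.0, 3.097]
contact_force: [0.5, 0.7, 0.3]
finger_gap: 0.0879
finger_force: 0.0
```

apply_moves:
  targets:
    - {"fingers":0,"slide":[-0.3,-1,0],"spin":0}
    - {"fingers":0,"slide":[-0.3,-1,0],"spin":0}
    - {"fingers":0,"slide":[-0.3,-1,0],"spin":0}
    - {"fingers":0,"slide":[-0.3,-1,0],"spin":0}
    - {"fingers":0,"slide":[-0.3,-1,0],"spin":0}

```text
t: 0.93
position: [0.3229, 0.3857, 0.2913]
orientation: [-3.141, -0.0, 3.09]
contact_force: [0.9, -0.9, 0.6]
finger_gap: 0.0886
finger_force: 0.0
```

apply_moves:
  targets:
    - {"fingers":0,"slide":[-0.3,-1,0],"spin":0}
    - {"fingers":0,"slide":[-0.3,-1,0],"spin":0}
    - {"fingers":0,"slide":[-0.3,-1,0],"spin":0}
    - {"fingers":0,"slide":[-0.3,-1,0],"spin":0}
    - {"fingers":0,"slide":[-0.3,-1,0],"spin":0}

```text
t: 1.35
position: [0.373, 0.1836, 0.2916]
orientation: [3.141, -0.0, 3.091]
contact_force: [0.4, -1.0, 0.4]
finger_gap: 0.0878
finger_force: 0.0
```

Run:
```python
from h import *
n='top'; d=np.load(n+'0.npy'); W=world(n,d)
# brace profile in easel frame: x_e vs z
c=np.array([.5271,-.2068]); a=-.0475
w=W[215:335,325:430].reshape(-1,3); q=w[:,:2]-c
xe=q[:,0]*np.cos(a)+q[:,1]*np.sin(a); ye=-q[:,0]*np.sin(a)+q[:,1]*np.cos(a); z=w[:,2]
for nm,m in (('arm-',(ye<-.062)&(ye>-.079)),('arm+',(ye>.062)&(ye<.079)),('mid',abs(ye)<.05)):
    for x0 in np.arange(-.1,.06,.01):
        k=m&(abs(xe-x0)<.005)&(z>.03)
        if k.sum()>3: print(nm,round(x0,3),k.sum(),np.round(np.median(z[k])*1000,1),np.round(ye[k].mean()*1000,1))
k=(z>.06)&(abs(xe-.03)<.025); show('ears',w[k]); k=(z>.06)&(xe<-.04);show('bar',w[k])
```

```text
arm- -0.08 13 78.9 -68.8
arm- -0.07 33 77.7 -68.5
arm- -0.06 34 75.8 -68.9
arm- -0.05 25 72.4 -70.0
arm- -0.04 26 69.7 -70.8
arm- -0.03 25 66.2 -70.5
arm- -0.02 25 64.4 -70.9
arm- -0.01 26 60.8 -70.5
arm- -0.0 24 57.7 -70.5
arm- 0.01 24 54.5 -70.2
arm- 0.02 26 52.0 -70.3
arm- 0.03 31 53.8 -68.8
arm- 0.04 13 53.2 -69.6
arm+ -0.08 14 79.4 69.0
arm+ -0.07 34 78.9 69.0
arm+ -0.06 35 76.2 69.3
arm+ -0.05 27 72.1 70.9
arm+ -0.04 23 69.4 71.7
arm+ -0.03 22 65.7 71.4
arm+ -0.02 25 63.7 71.7
arm+ -0.01 23 60.2 71.5
arm+ -0.0 19 57.7 72.1
arm+ 0.01 23 54.6 70.3
arm+ 0.02 23 53.5 70.3
arm+ 0.03 26 54.8 69.3
arm+ 0.04 13 54.1 72.3
mid -0.08 108 79.3 0.1
mid -0.07 240 78.8 0.2
mid -0.06 235 75.8 0.1
mid -0.05 42 73.6 -3.3
mid 0.03 172 48.3 1.3
ears 215 rect [ 556.2 -208. ] [175.2  39.4] 87.14 z [63.9 86.4 92. ]
bar 1070 rect [ 463.2 -178.5] [ 69.  208.2] 10.22 z [  70.1   77.2 1125.3]
```

apply_moves:
  targets:
    - {"fingers":0,"slide":[-0.32,-1,0],"spin":0}
    - {"fingers":0,"slide":[-0.32,-1,0],"spin":0}
    - {"fingers":0,"slide":[-0.32,-1,0],"spin":0}
    - {"fingers":0,"slide":[-0.32,-1,0],"spin":0}
    - {"fingers":0,"slide":[-0.32,-1,0],"spin":0}

```text
t: 1.77
position: [0.427, -0.0176, 0.2918]
orientation: [3.141, 0.0, 3.09]
contact_force: [1.4, 0.3, 0.6]
finger_gap: 0.0881
finger_force: 0.0
```

apply_moves:
  targets:
    - {"fingers":0.2,"slide":[-0.32,-1,0],"spin":0}
    - {"fingers":0.4,"slide":[-0.32,-1,0],"spin":0}
    - {"fingers":0.5,"slide":[-0.32,-1,0.5],"spin":0}
    - {"fingers":0.5,"slide":[-0.32,-1,0.8],"spin":0}
    - {"fingers":0.5,"slide":[-0.32,-1,0.8],"spin":0}

```text
t: 2.18
position: [0.4762, -0.1984, 0.2228]
orientation: [-3.141, 0.002, 3.09]
contact_force: [1.3, 0.1, 0.2]
finger_gap: 0.0566
finger_force: 0.0
```

apply_moves:
  targets:
    - {"fingers":0.55,"slide":[-0.32,-1,0.8],"spin":0}
    - {"fingers":0.55,"slide":[-0.07,-0.34,0.5],"spin":0}
    - {"fingers":0.55,"slide":[0,0,0],"spin":0}
    - {"fingers":0.55,"slide":[0,0,0],"spin":0}

```text
t: 2.52
position: [0.4853, -0.2422, 0.1771]
orientation: [3.141, -0.003, 3.09]
contact_force: [0.2, 0.8, 1.3]
finger_gap: 0.0394
finger_force: 0.0
```

apply_moves:
  targets:
    - {"fingers":0.55,"slide":[-0.14,-0.42,0.2],"spin":0}
    - {"fingers":0.55,"slide":[-0.14,-0.42,0.3],"spin":0}
    - {"fingers":0.55,"slide":[0,0,0.6],"spin":0}
    - {"fingers":0.55,"slide":[0,0,0],"spin":0}

```text
t: 2.85
position: [0.4951, -0.2743, 0.1325]
orientation: [3.14, -0.003, 3.094]
contact_force: [-0.4, 0.8, 0.3]
finger_gap: 0.0395
finger_force: 0.0
```

apply_moves:
  targets:
    - {"fingers":0.55,"slide":[0,-0.04,0.6],"spin":0}
    - {"fingers":0.55,"slide":[0,0,0.6],"spin":0}
    - {"fingers":0.55,"slide":[0,0,0.4],"spin":0}
    - {"fingers":0.55,"slide":[0,0,0],"spin":0}

```text
t: 3.18
position: [0.4951, -0.2749, 0.0691]
orientation: [3.139, -0.003, 3.095]
contact_force: [-0.2, 0.9, 0.2]
finger_gap: 0.0395
finger_force: 0.0
```

Run:
```python
from h import *
p,d=vision.grab_frame('side'); cv2.imwrite('pics/s1.png',cv2.resize(p[180:400,220:440],(660,600)))
```

```text
(no output)
```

View pics/s1.png

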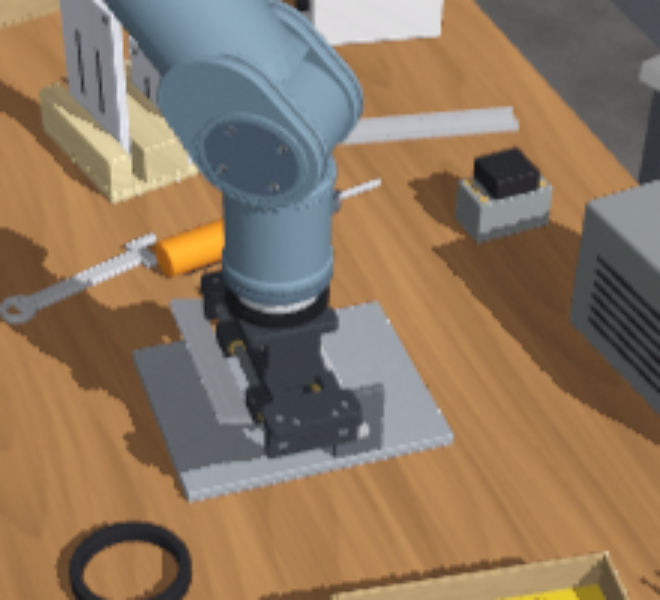

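The jaws stand over the -y arm of the brace (crop about 310,430), clear of the bar and the ear. Next I close on the arm.

apply_moves:
  targets:
    - {"fingers":0.8,"slide":[0,0,0],"spin":0}
    - {"fingers":0.9,"slide":[0,0,0],"spin":0}
    - {"fingers":1,"slide":[0,0,0],"spin":0}
    - {"fingers":1,"slide":[0,0,0],"spin":0}
    - {"fingers":1,"slide":[0,0,0],"spin":0}
  newtons: 12

```text
t: 3.65
position: [0.4963, -0.2785, 0.0709]
orientation: [-3.14, 0.002, 3.094]
contact_force: [0.6, 2.7, 0.5]
finger_gap: 0.0096
finger_force: 12.0
```

apply_moves:
  targets:
    - {"fingers":1,"slide":[-0.08,0,-0.2],"spin":0}
    - {"fingers":1,"slide":[0,0,0],"spin":0}
    - {"fingers":1,"slide":[-0.115,0,-0.2],"spin":0}
    - {"fingers":1,"slide":[0,0,0],"spin":0}

```text
t: 3.98
position: [0.5029, -0.2787, 0.0869]
orientation: [-3.141, -0.002, 3.093]
contact_force: [-4.0, -2.3, 2.9]
finger_gap: 0.0098
finger_force: 12.0
```

apply_moves:
  targets:
    - {"fingers":1,"slide":[-0.115,0,-0.15],"spin":0}
    - {"fingers":1,"slide":[0,0,0],"spin":0}
    - {"fingers":1,"slide":[-0.14,0,-0.14],"spin":0}
    - {"fingers":1,"slide":[0,0,0],"spin":0}

```text
t: 4.32
position: [0.5124, -0.2792, 0.0982]
orientation: [3.141, -0.003, 3.093]
contact_force: [-5.7, -2.6, 3.4]
finger_gap: 0.0098
finger_force: 12.0
```

apply_moves:
  targets:
    - {"fingers":0.85,"slide":[0,0,0],"spin":0}
    - {"fingers":0.7,"slide":[0,0,0],"spin":0}
    - {"fingers":0.6,"slide":[0,0,0],"spin":0}
    - {"fingers":0.6,"slide":[0,0,-0.4],"spin":0}
    - {"fingers":0.6,"slide":[0,0,-0.6],"spin":0}

```text
t: 4.73
position: [0.5131, -0.2773, 0.1365]
orientation: [3.14, -0.003, 3.095]
contact_force: [0.9, -0.7, 0.1]
finger_gap: 0.0348
finger_force: 0.0
```

apply_moves:
  targets:
    - {"fingers":0.7,"slide":[0,0,-1],"spin":0}
    - {"fingers":1,"slide":[0,0,-0.8],"spin":0}
    - {"fingers":1,"slide":[0.6,0.3,0],"spin":0}
    - {"fingers":1,"slide":[1,0.7,0],"spin":0}
    - {"fingers":1,"slide":[1,0.7,0],"spin":0}

```text
t: 5.15
position: [0.4245, -0.2141, 0.2104]
orientation: [-3.141, 0.003, 3.094]
contact_force: [0.2, 0.4, 0.5]
finger_gap: 0.0041
finger_force: 0.0
```

```bash
cat > brace.py <<'E'
from h import *
def run(tag,view=False):
    for n,E in (('top',(slice(200,350),slice(310,440))),('side',(slice(240,370),slice(240,400)))):
        p,d=vision.grab_frame(n)
        if n=='side' and view: cv2.imwrite(f'pics/{tag}.png',cv2.resize(p[180:400,220:440],(660,600)))
        W=world(n,d); hs=cv2.cvtColor(p,cv2.COLOR_BGR2HSV)
        w=W[E][(hs[E][...,1]<70)&(d[E]>0)]; v=p[E].max(2)[(hs[E][...,1]<70)&(d[E]>0)]
        q=w[:,:2]-[.5271,-.2068]; a=-.0475
        xe=q[:,0]*np.cos(a)+q[:,1]*np.sin(a); ye=-q[:,0]*np.sin(a)+q[:,1]*np.cos(a); z=w[:,2]
        show(n+' base',w[(z>.008)&(z<.016)])
        k=(abs(ye)<.055)&(z>.055)&(z<.2)&(abs(xe)<.12)&(v>110)
        if k.sum()>5: print(n,'bar xe',np.round(np.percentile(xe[k],[3,50,97])*1000),'z',np.round(np.percentile(z[k],[3,50,97])*1000),k.sum())
E
python3 -c "import brace;brace.run('s2')"
```

```text
top base 4390 rect [ 527.  -206.6] [179.4 220. ] 87.26 z [ 8.4 12.  15.5]
top bar xe [-52. -42. -31.] z [110. 121. 128.] 464
side base 3366 rect [ 543.9 -113.3] [440.6 378.4] 50.64 z [ 8.8 13.3 15.9]
side bar xe [-49. -39. -27.] z [111. 123. 131.] 249
```

apply_moves:
  targets:
    - {"fingers":1,"slide":[0,0.3,0.7],"spin":0}
    - {"fingers":1,"slide":[0,0,0.7],"spin":0}
    - {"fingers":1,"slide":[0,0,0.7],"spin":0}
    - {"fingers":1,"slide":[-0.5,0,0],"spin":0}
    - {"fingers":1,"slide":[-0.3,0,0],"spin":0}

```text
t: 5.67
position: [0.4579, -0.2035, 0.1245]
orientation: [3.141, -0.001, 3.094]
contact_force: [0.8, -0.9, 0.4]
finger_gap: 0.0005
finger_force: 0.0
```

apply_moves:
  targets:
    - {"fingers":1,"slide":[-0.2,0,-0.1],"spin":0}
    - {"fingers":1,"slide":[-0.2,0,-0.2],"spin":0}
    - {"fingers":1,"slide":[-0.2,0,-0.2],"spin":0}
    - {"fingers":1,"slide":[-0.2,0,-0.15],"spin":0}
    - {"fingers":1,"slide":[0,0,0],"spin":0}

```text
t: 6.08
position: [0.4911, -0.2056, 0.1531]
orientation: [-3.141, 0.003, 3.095]
contact_force: [-0.5, -0.7, 0.4]
finger_gap: 0.0006
finger_force: 0.1
```

```bash
python3 -c "import brace;brace.run('s3',True)"
```

```text
top base 2060 rect [ 503.  -226.1] [220.7 266.1] 87.24 z [ 8.5 12.  15.6]
top bar xe [-25. -21. -13.] z [134. 144. 149.] 61
side base 3464 rect [ 541.2 -112.5] [437.9 388.6] 50.86 z [ 8.7 13.2 15.9]
side bar xe [-22. -14.  33.] z [ 55. 144. 149.] 40
```

View pics/s3.png

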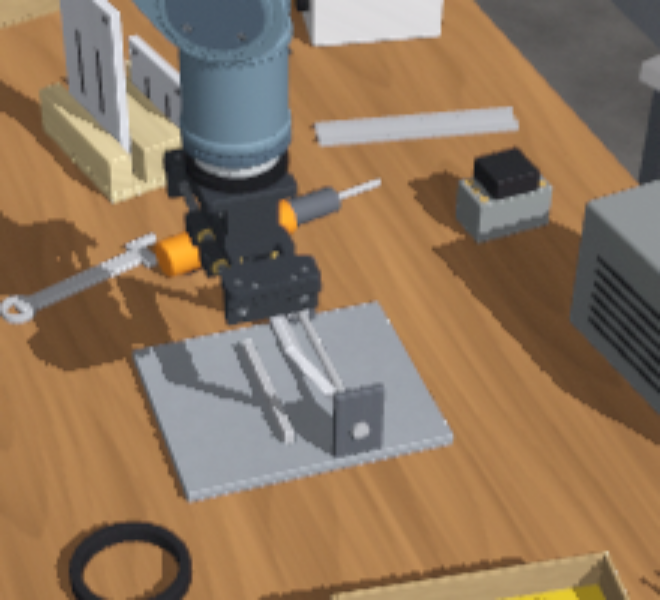

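The brace has followed to about 1.1 rad (arm from crop (335,390) to (280,325)), and the easel has not moved.

apply_moves:
  targets:
    - {"fingers":1,"slide":[-0.25,0,0],"spin":0}
    - {"fingers":1,"slide":[-0.25,0,0],"spin":0}
    - {"fingers":1,"slide":[-0.25,0,0],"spin":0}
    - {"fingers":1,"slide":[-0.25,0,0],"spin":0}
    - {"fingers":1,"slide":[0,0,0],"spin":0}

```text
t: 6.6
position: [0.5315, -0.2075, 0.1517]
orientation: [-3.141, 0.002, 3.095]
contact_force: [0.3, -0.4, -0.3]
finger_gap: 0.0004
finger_force: 0.0
```

apply_moves:
  targets:
    - {"fingers":1,"slide":[-0.2,0,0],"spin":0}
    - {"fingers":1,"slide":[-0.2,0,0],"spin":0}
    - {"fingers":1,"slide":[-0.15,0,0],"spin":0}
    - {"fingers":1,"slide":[-0.15,0,0],"spin":0}
    - {"fingers":1,"slide":[0,0,0],"spin":0}

```text
t: 7.02
position: [0.5573, -0.2088, 0.1512]
orientation: [-3.142, -0.001, 3.094]
contact_force: [-1.8, -0.0, -1.7]
finger_gap: 0.0005
finger_force: 1.0
```

apply_moves:
  targets:
    - {"fingers":1,"slide":[-0.1,0,0],"spin":0}
    - {"fingers":1,"slide":[-0.1,0,0],"spin":0}
    - {"fingers":1,"slide":[-0.1,0,0],"spin":0}
    - {"fingers":1,"slide":[-0.1,0,0],"spin":0}
    - {"fingers":1,"slide":[0,0,0],"spin":0}

```text
t: 7.43
position: [0.5741, -0.2093, 0.1516]
orientation: [-3.142, 0.001, 3.094]
contact_force: [-1.6, 0.7, -0.4]
finger_gap: 0.0005
finger_force: 0.8
```

apply_moves:
  targets:
    - {"fingers":1,"slide":[-0.1,0,0],"spin":0}
    - {"fingers":1,"slide":[0,0,0],"spin":0}

```text
t: 7.6
position: [0.5748, -0.2095, 0.1514]
orientation: [3.14, -0.005, 3.094]
contact_force: [-10.2, 1.2, 5.2]
finger_gap: 0.0007
finger_force: 4.9
```

```bash
python3 -c "import brace;brace.run('s4')"
```

```text
top base 293 rect [ 497.3 -219. ] [322.4 106.4] 40.39 z [ 8.7 12.1 15.4]
top bar xe [65. 69. 71.] z [149. 151. 153.] 12
side base 3526 rect [ 543.4 -117. ] [431.9 388.8] 52.32 z [ 8.7 13.2 15.9]
side bar xe [47. 64. 73.] z [ 95. 142. 153.] 52
```

apply_moves:
  targets:
    - {"fingers":1,"slide":[0.5,0,0],"spin":0}
    - {"fingers":1,"slide":[0.8,0,0],"spin":0}
    - {"fingers":0.5,"slide":[0,0,-0.8],"spin":0}
    - {"fingers":0.5,"slide":[0,0,-0.8],"spin":1}
    - {"fingers":0.5,"slide":[0,0,-0.8],"spin":1}

```text
t: 8.12
position: [0.5255, -0.2074, 0.2495]
orientation: [3.141, 0.002, 2.889]
contact_force: [1.0, -0.5, 0.8]
finger_gap: 0.0185
finger_force: 0.0
```

apply_moves:
  targets:
    - {"fingers":0.5,"slide":[0,0,-0.8],"spin":1}
    - {"fingers":0.5,"slide":[0,0,0],"spin":1}
    - {"fingers":0.5,"slide":[0,0,0],"spin":1}
    - {"fingers":0.5,"slide":[0,0,0],"spin":1}
    - {"fingers":0.5,"slide":[0,0,0],"spin":1}

```text
t: 8.53
position: [0.5266, -0.2073, 0.281]
orientation: [3.139, 0.004, 2.39]
contact_force: [0.6, -0.3, 0.0]
finger_gap: 0.0437
finger_force: 0.0
```

apply_moves:
  targets:
    - {"fingers":0.5,"slide":[0,0,0],"spin":1}
    - {"fingers":0.5,"slide":[0,0,0],"spin":1}
    - {"fingers":0.5,"slide":[0,0,0],"spin":1}
    - {"fingers":0.5,"slide":[0,0,0],"spin":1}
    - {"fingers":0.5,"slide":[0,0,0],"spin":1}

```text
t: 8.95
position: [0.5265, -0.2074, 0.2808]
orientation: [3.138, 0.002, 1.89]
contact_force: [0.9, -0.4, -0.1]
finger_gap: 0.0445
finger_force: 0.0
```

apply_moves:
  targets:
    - {"fingers":0.5,"slide":[0,0,0],"spin":1}
    - {"fingers":0.5,"slide":[0,0,0],"spin":0.2}
    - {"fingers":0.5,"slide":[1,0,0],"spin":0}
    - {"fingers":0.5,"slide":[1,0,0],"spin":0}
    - {"fingers":0.5,"slide":[1,0,0],"spin":0}

```text
t: 9.37
position: [0.5013, -0.0889, 0.2802]
orientation: [3.139, 0.001, 1.775]
contact_force: [0.8, -0.0, 0.0]
finger_gap: 0.0437
finger_force: 0.0
```

```bash
python3 -c "
import brace;brace.run('s5',True)
from h import *
p,d=vision.grab_frame('side');W=world('side',d);print(sensors.get_state()['position'])"
```

```text
top base 4443 rect [ 502.2 -241.7] [191.  265.8] 87.15 z [ 8.6 12.  15.7]
top bar xe [56. 66. 71.] z [130. 150. 154.] 204
side base 3519 rect [ 544.  -116.4] [432.7 390.6] 52.66 z [ 8.6 13.2 15.8]
side bar xe [60. 66. 74.] z [133. 147. 156.] 310
[ 0.50164709 -0.08596961  0.28007947]
```

View pics/s5.png

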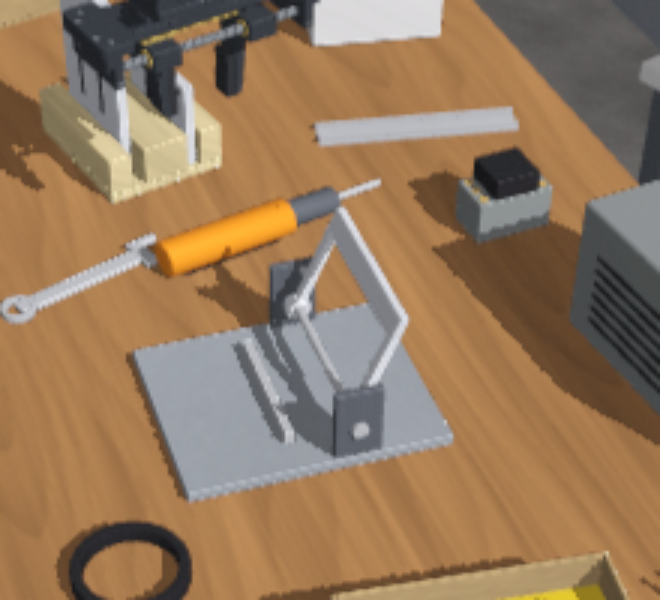

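The brace is home by itself, leaning back past its ears (bar from crop (340,212) to (400,320)), and the easel is in place. Next is the tall plate.

apply_moves:
  targets:
    - {"fingers":0.5,"slide":[0.98,0.13,0],"spin":0}
    - {"fingers":0.5,"slide":[0.98,0.13,0],"spin":0}
    - {"fingers":0.5,"slide":[0.98,0.13,0],"spin":0}
    - {"fingers":0.5,"slide":[0.98,0.13,0],"spin":0}
    - {"fingers":0.5,"slide":[0.98,0.13,0],"spin":0}

```text
t: 9.93
position: [0.4878, 0.108, 0.2805]
orientation: [3.139, 0.0, 1.773]
contact_force: [0.6, -0.4, 0.2]
finger_gap: 0.0443
finger_force: 0.0
```

apply_moves:
  targets:
    - {"fingers":0.5,"slide":[0.98,0.14,0],"spin":0}
    - {"fingers":0.5,"slide":[0.98,0.14,0],"spin":0}
    - {"fingers":0.5,"slide":[0,0,0],"spin":0}
    - {"fingers":0.5,"slide":[0,0,0],"spin":0}

```text
t: 10.27
position: [0.4829, 0.188, 0.28]
orientation: [3.14, 0.0, 1.778]
contact_force: [0.2, 0.4, -0.8]
finger_gap: 0.0442
finger_force: 0.0
```

apply_moves:
  targets:
    - {"fingers":0.5,"slide":[0.07,0,0.6],"spin":0}
    - {"fingers":0.5,"slide":[0,0,0.6],"spin":0}
    - {"fingers":0.5,"slide":[0,0,0.4],"spin":0}
    - {"fingers":0.5,"slide":[0,0,0.22],"spin":0}
    - {"fingers":0.5,"slide":[0,0,0],"spin":0}

```text
t: 10.68
position: [0.4814, 0.187, 0.2057]
orientation: [-3.14, 0.002, 1.771]
contact_force: [0.0, -0.1, -0.2]
finger_gap: 0.0439
finger_force: 0.0
```

apply_moves:
  targets:
    - {"fingers":0.7,"slide":[0,0,0],"spin":0}
    - {"fingers":0.85,"slide":[0,0,0],"spin":0}
    - {"fingers":1,"slide":[0,0,0],"spin":0}
    - {"fingers":1,"slide":[0,0,0],"spin":0}
    - {"fingers":1,"slide":[0,0,0],"spin":0}
  newtons: 40

```text
t: 11.1
position: [0.4817, 0.1894, 0.2075]
orientation: [3.14, -0.0, 1.774]
contact_force: [-0.3, -0.8, -1.5]
finger_gap: 0.0129
finger_force: 0.0
```

apply_moves:
  targets:
    - {"fingers":1,"slide":[0,0,0],"spin":0}
    - {"fingers":1,"slide":[0,0,0],"spin":0}
    - {"fingers":1,"slide":[0,0,-0.2],"spin":0}
    - {"fingers":1,"slide":[0,0,-0.4],"spin":0}
    - {"fingers":1,"slide":[0,0,-0.5],"spin":0}

```text
t: 11.52
position: [0.4803, 0.1887, 0.2502]
orientation: [-3.139, 0.002, 1.774]
contact_force: [2.5, 1.2, -6.5]
finger_gap: 0.0096
finger_force: 40.0
```

apply_moves:
  targets:
    - {"fingers":1,"slide":[0,0,-0.5],"spin":0}
    - {"fingers":1,"slide":[0,0,-0.6],"spin":0}
    - {"fingers":1,"slide":[0,0,-0.6],"spin":0}
    - {"fingers":1,"slide":[0,0,-0.6],"spin":0}
    - {"fingers":1,"slide":[0,0,0],"spin":0}

```text
t: 11.93
position: [0.4828, 0.1894, 0.3465]
orientation: [3.136, -0.002, 1.773]
contact_force: [2.4, 1.2, -5.5]
finger_gap: 0.01
finger_force: 40.0
```

apply_moves:
  targets:
    - {"fingers":1,"slide":[0,0,0],"spin":0.8}
    - {"fingers":1,"slide":[0,0,0],"spin":0.9}
    - {"fingers":1,"slide":[0,0,0],"spin":0.8}
    - {"fingers":1,"slide":[-0.3,0.05,0],"spin":0}
    - {"fingers":1,"slide":[-0.6,0.1,0],"spin":0}

```text
t: 12.35
position: [0.4842, 0.1551, 0.3412]
orientation: [-3.139, 0.0, 1.532]
contact_force: [0.5, 0.0, -5.7]
finger_gap: 0.0099
finger_force: 40.0
```

apply_moves:
  targets:
    - {"fingers":1,"slide":[-0.8,0.13,0],"spin":0}
    - {"fingers":1,"slide":[-0.8,0.13,0],"spin":0}
    - {"fingers":1,"slide":[-0.8,0.13,0],"spin":0}
    - {"fingers":1,"slide":[-0.8,0.13,0],"spin":0}
    - {"fingers":1,"slide":[-0.8,0.13,0],"spin":0}

```text
t: 12.77
position: [0.5028, -0.0106, 0.3418]
orientation: [-3.14, 0.0, 1.526]
contact_force: [0.6, -0.5, -6.1]
finger_gap: 0.0098
finger_force: 40.0
```

apply_moves:
  targets:
    - {"fingers":1,"slide":[-0.8,0.13,0],"spin":0}
    - {"fingers":1,"slide":[-0.8,0.13,0],"spin":0}
    - {"fingers":1,"slide":[-0.8,0.13,0],"spin":0}
    - {"fingers":1,"slide":[-0.8,0.13,0],"spin":0}
    - {"fingers":1,"slide":[-0.6,0.1,0],"spin":0}

```text
t: 13.18
position: [0.52, -0.165, 0.3419]
orientation: [-3.14, 0.002, 1.524]
contact_force: [0.0, 0.5, -6.6]
finger_gap: 0.0099
finger_force: 40.0
```

apply_moves:
  targets:
    - {"fingers":1,"slide":[0,0,0],"spin":0}
    - {"fingers":1,"slide":[0,0,0],"spin":0}
    - {"fingers":1,"slide":[0,0,0],"spin":0}

```text
t: 13.43
position: [0.5207, -0.161, 0.3418]
orientation: [-3.139, -0.001, 1.525]
contact_force: [-0.8, -0.3, -6.0]
finger_gap: 0.0099
finger_force: 40.0
```

apply_moves:
  targets:
    - {"fingers":1,"slide":[-0.58,0.15,0],"spin":0}
    - {"fingers":1,"slide":[-0.57,0.14,0],"spin":0}
    - {"fingers":1,"slide":[0,0,0.5],"spin":0}
    - {"fingers":1,"slide":[0,0,0.5],"spin":0}
    - {"fingers":1,"slide":[0,0,0.5],"spin":0}

```text
t: 13.85
position: [0.531, -0.2064, 0.2816]
orientation: [-3.141, -0.001, 1.527]
contact_force: [-0.0, 0.6, -7.5]
finger_gap: 0.0096
finger_force: 40.0
```

apply_moves:
  targets:
    - {"fingers":1,"slide":[0,0,0.5],"spin":0}
    - {"fingers":1,"slide":[0,0,0.3],"spin":0}
    - {"fingers":1,"slide":[0,0,0],"spin":0}
    - {"fingers":1,"slide":[0,0,0],"spin":0}

```text
t: 14.18
position: [0.531, -0.2068, 0.2507]
orientation: [-3.14, -0.0, 1.525]
contact_force: [0.3, -0.6, -6.1]
finger_gap: 0.0095
finger_force: 40.0
```

Run:
```python
from h import *
p,d=vision.grab_frame('side'); np.save('s6.npy',d); cv2.imwrite('pics/s6r.png',p); cv2.imwrite('pics/s6.png',cv2.resize(p[180:400,220:440],(660,600)))
p,d=vision.grab_frame('top'); np.save('t6.npy',d); cv2.imwrite('pics/t6.png',p)
print(sensors.get_state()['position'])
```

```text
[ 0.53185426 -0.20766505  0.25203609]
```

View pics/s6.png

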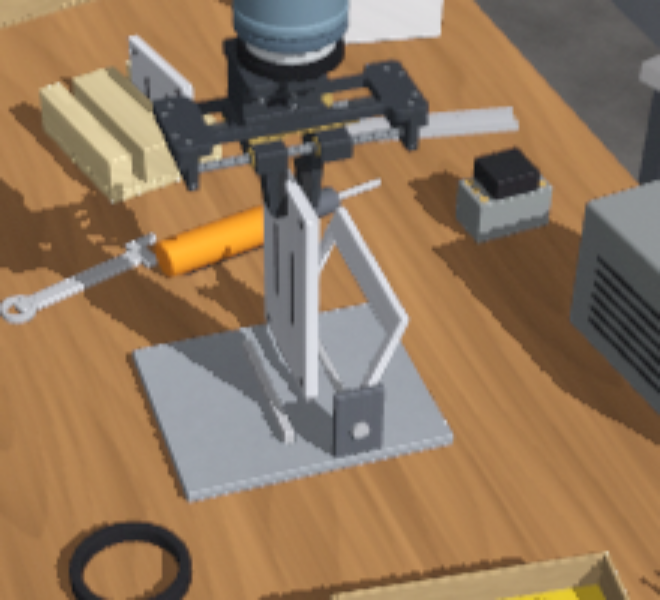

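The plate hangs upright, its foot (crop about 310,395) between the lip end (290,437) and the rod (345,385). A quick numeric check against the lip follows.

Run:
```python
from h import *
for n,f in(('side','s6'),('top','t6')):
    d=np.load(f+'.npy'); w=world(n,d)[d>0]
    q=w[:,:2]-[.5271,-.2068]; a=-.0475
    xe=q[:,0]*np.cos(a)+q[:,1]*np.sin(a); ye=-q[:,0]*np.sin(a)+q[:,1]*np.cos(a); z=w[:,2]
    def P(t,k): 
        if k.sum()>3: print(n,t,k.sum(),'x',np.round(np.percentile(xe[k],[5,50,95])*1000,1),'y',np.round(np.percentile(ye[k],[5,50,95])*1000,1),'z',np.round(np.percentile(z[k],[5,95])*1000,1))
    P('lip',(abs(ye)<.062)&(abs(xe+.018)<.02)&(z>.022)&(z<.03))
    P('plate low',(abs(ye)<.062)&(abs(xe)<.025)&(z>.065)&(z<.085))
    P('plate mid',(abs(ye)<.062)&(abs(xe)<.025)&(z>.13)&(z<.15))
    P('plate up',(abs(ye)<.062)&(abs(xe)<.025)&(z>.19)&(z<.21))
    P('plate bottom',(abs(ye)<.062)&(abs(xe)<.015)&(z>.04)&(z<.058))
    for s in(-1,1): P('base edge y',(s*ye>.05)&(abs(ye)<.1)&(abs(xe)<.115)&(abs(z-.012)<.004))
```

```text
side lip 121 x [-18.7 -15.5 -11. ] y [-55.8  -5.4  52.4] z [23.1 29.4]
side plate low 110 x [0.  1.2 8.5] y [-56.4 -15.4  47.4] z [65.7 83.6]
side plate mid 116 x [0.3 1.4 7.5] y [-54.5 -14.7  48.2] z [131.5 148.6]
side plate up 97 x [0.3 1.5 8.1] y [-54.5 -30.4  19.4] z [190.9 208.4]
side plate bottom 12 x [1.4 2.3 7.1] y [-55.1  -2.8  36.2] z [52.3 57.9]
side base edge y 944 x [-98.1 -17.5 102.6] y [-92.3 -74.8 -52.2] z [ 9.1 15.6]
side base edge y 551 x [-100.7  -27.4   93.5] y [51.8 70.  86.5] z [ 9.8 15.7]
top base edge y 74 x [-109.  -100.2  -83.2] y [-89.4 -83.6 -74.1] z [ 8.8 14.7]
top base edge y 326 x [ 28.9  76.9 107.9] y [52.5 75.4 89.2] z [ 9.2 15. ]
```

apply_moves:
  targets:
    - {"fingers":1,"slide":[0,0,0.35],"spin":0}
    - {"fingers":1,"slide":[0,0,0.35],"spin":0}
    - {"fingers":1,"slide":[0,0,0.2],"spin":0}
    - {"fingers":1,"slide":[0,0,0.05],"spin":0}
    - {"fingers":1,"slide":[0,0,0],"spin":0}

```text
t: 14.7
position: [0.5312, -0.2076, 0.2131]
orientation: [3.142, 0.0, 1.524]
contact_force: [0.3, 0.2, -6.1]
finger_gap: 0.0095
finger_force: 40.0
```

apply_moves:
  targets:
    - {"fingers":1,"slide":[0,0,0.05],"spin":0}
    - {"fingers":1,"slide":[0,0,0],"spin":0}

```text
t: 14.87
position: [0.5316, -0.2078, 0.2115]
orientation: [3.14, 0.0, 1.524]
contact_force: [-0.6, 1.1, -6.6]
finger_gap: 0.0096
finger_force: 40.0
```

apply_moves:
  targets:
    - {"fingers":1,"slide":[0,0,0.04],"spin":0}
    - {"fingers":1,"slide":[0,0,0],"spin":0}

```text
t: 15.03
position: [0.5317, -0.2082, 0.2101]
orientation: [3.14, 0.001, 1.524]
contact_force: [-0.5, -0.9, -1.0]
finger_gap: 0.0096
finger_force: 40.0
```

apply_moves:
  targets:
    - {"fingers":1,"slide":[0,0,0.04],"spin":0}
    - {"fingers":1,"slide":[0,0,0],"spin":0}

```text
t: 15.2
position: [0.5324, -0.2094, 0.2097]
orientation: [3.138, 0.002, 1.523]
contact_force: [-1.9, -1.2, 6.4]
finger_gap: 0.0095
finger_force: 40.0
```

apply_moves:
  targets:
    - {"fingers":0.85,"slide":[0,0,0],"spin":0}
    - {"fingers":0.75,"slide":[0,0,0],"spin":0}
    - {"fingers":0.66,"slide":[0,0,0],"spin":0}
    - {"fingers":0.66,"slide":[0,0,0],"spin":0}
    - {"fingers":0.66,"slide":[0,0.15,0],"spin":0}

```text
t: 15.62
position: [0.5365, -0.2079, 0.2076]
orientation: [-3.141, -0.0, 1.523]
contact_force: [0.1, -0.4, -0.2]
finger_gap: 0.0298
finger_force: 0.0
```

apply_moves:
  targets:
    - {"fingers":0.66,"slide":[0,0.15,0],"spin":0}
    - {"fingers":0.66,"slide":[0,0.15,0],"spin":0}
    - {"fingers":0.66,"slide":[0,0.15,0],"spin":0}
    - {"fingers":0.66,"slide":[0,0.15,0.03],"spin":0}
    - {"fingers":0.66,"slide":[0,0.1,0.03],"spin":0}

```text
t: 16.03
position: [0.5664, -0.2091, 0.2052]
orientation: [3.141, 0.0, 1.524]
contact_force: [3.4, -1.7, 0.2]
finger_gap: 0.0299
finger_force: 0.0
```

```bash
cat > pl.py <<'E'
from h import *
def run():
  for n in('side','top'):
    p,d=vision.grab_frame(n); w=world(n,d)[d>0]
    if n=='side': cv2.imwrite('pics/cur.png',cv2.resize(p[180:400,220:440],(660,600)))
    q=w[:,:2]-[.5271,-.2068]; a=-.0475
    xe=q[:,0]*np.cos(a)+q[:,1]*np.sin(a); ye=-q[:,0]*np.sin(a)+q[:,1]*np.cos(a); z=w[:,2]
    for z0 in np.arange(.03,.21,.02):
        k=(abs(ye)<.057)&(xe>-.012)&(xe<.09)&(abs(z-z0)<.006)
        if k.sum()>4: print(n,round(z0,2),k.sum(),'x',np.round(np.percentile(xe[k],[5,30,95])*1000,1),'y',np.round(np.percentile(ye[k],[3,97])*1000,1))
  print(sensors.get_state()['position'])
E
python3 -c "import pl;pl.run()"
```

```text
side 0.03 101 x [-11.2   4.8  11.2] y [-56.4  46.7]
side 0.05 107 x [ 8.3  9.9 31.9] y [-55.8  52.1]
side 0.07 99 x [13.2 14.9 18.9] y [-56.2  48.9]
side 0.09 107 x [17.4 19.4 24.8] y [-55.3  49. ]
side 0.11 100 x [22.8 24.2 28.5] y [-55.6  47.9]
side 0.13 126 x [27.  29.  61.9] y [-56.2  49.3]
side 0.15 151 x [32.3 34.4 73.2] y [-55.7  17.8]
side 0.17 83 x [37.2 38.4 43.7] y [-56.6  30.9]
side 0.19 131 x [14.  42.2 59.6] y [-56.5  31.8]
[ 0.56610466 -0.20906888  0.20504802]
```

View pics/cur.png

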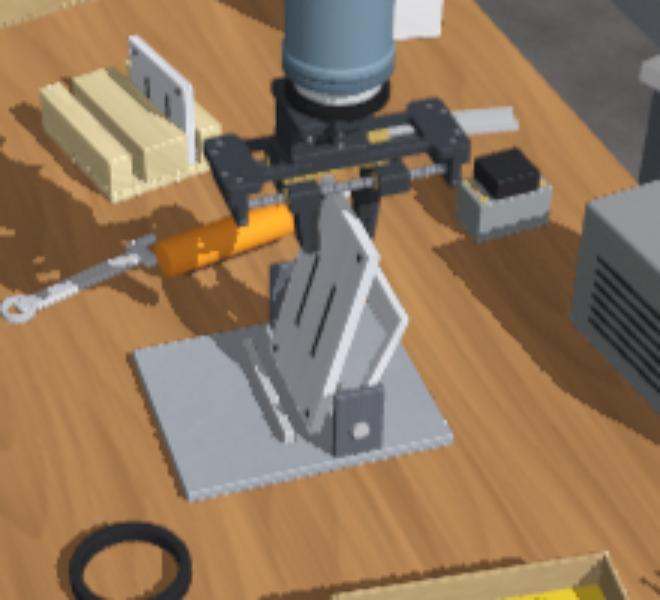

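The plate leans about 0.24 rad in the loose jaws, its foot behind the lip and the brace still home. I keep easing it back.

apply_moves:
  targets:
    - {"fingers":0.66,"slide":[0,0.12,0.04],"spin":0}
    - {"fingers":0.66,"slide":[0,0.12,0.04],"spin":0}
    - {"fingers":0.66,"slide":[0,0.12,0.04],"spin":0}
    - {"fingers":0.66,"slide":[0,0.12,0.04],"spin":0}
    - {"fingers":0.66,"slide":[0,0,0],"spin":0}

```text
t: 16.55
position: [0.5854, -0.21, 0.1986]
orientation: [3.141, 0.0, 1.525]
contact_force: [0.8, -0.2, 0.6]
finger_gap: 0.03
finger_force: 0.6
```

apply_moves:
  targets:
    - {"fingers":0.66,"slide":[0,0.1,0],"spin":0}
    - {"fingers":0.66,"slide":[0,0.1,0],"spin":0}
    - {"fingers":0.66,"slide":[0,0,0],"spin":0}

```text
t: 16.8
position: [0.5929, -0.2102, 0.1987]
orientation: [3.141, -0.0, 1.524]
contact_force: [0.9, -0.3, 0.4]
finger_gap: 0.0302
finger_force: 0.5
```

```bash
python3 -c "import pl;pl.run()"
```

```text
side 0.03 139 x [-11.3   6.4  11.5] y [-55.8  48.8]
side 0.05 121 x [12.1 14.6 19.2] y [-55.4  45.2]
side 0.07 120 x [20.3 22.4 29.4] y [-55.3  49.1]
side 0.09 121 x [28.  30.4 35.2] y [-55.3  49.7]
side 0.11 130 x [35.2 37.8 43. ] y [-55.5  46.4]
side 0.13 131 x [42.9 45.6 51.4] y [-56.5  48.1]
side 0.15 111 x [51.  53.5 69.3] y [-55.8  27.4]
side 0.17 95 x [58.8 61.2 69.2] y [-55.9  18.7]
side 0.19 152 x [39.1 67.8 74.8] y [-55.1  26.8]
[ 0.59235974 -0.21037225  0.19883304]
```

apply_moves:
  targets:
    - {"fingers":0.66,"slide":[0,0.08,0],"spin":0}
    - {"fingers":0.66,"slide":[0,0.08,0],"spin":0}
    - {"fingers":0.66,"slide":[0,0,0],"spin":0}
    - {"fingers":0.66,"slide":[0,0,0],"spin":0}

```text
t: 17.23
position: [0.5986, -0.2107, 0.1988]
orientation: [-3.141, -0.0, 1.524]
contact_force: [-0.6, -0.0, -1.2]
finger_gap: 0.0295
finger_force: 0.0
```

```bash
python3 -c "import pl;pl.run()"
```

```text
side 0.03 140 x [-11.4   6.3  12.8] y [-56.2  48.6]
side 0.05 118 x [12.8 14.8 20.6] y [-54.1  48.8]
side 0.07 115 x [21.  23.1 28.7] y [-56.   51.9]
side 0.09 132 x [28.4 31.2 37. ] y [-56.   49.2]
side 0.11 126 x [37.4 39.1 46.7] y [-55.5  48.6]
side 0.13 133 x [44.7 47.1 54.2] y [-56.1  50.9]
side 0.15 139 x [52.4 54.6 67.4] y [-56.6  46.7]
side 0.17 90 x [59.8 63.  72.3] y [-56.5   3.7]
side 0.19 153 x [45.  69.7 78.9] y [-56.4  19.9]
top 0.03 14 x [2.1 2.3 4.5] y [-53.1 -37. ]
top 0.11 7 x [34.7 36.1 38.7] y [-55.  -51.8]
[ 0.59847007 -0.21079822  0.19882219]
```

The plate has stopped moving and the finger force is zero, so it rests on the brace. I withdraw upward.

apply_moves:
  targets:
    - {"fingers":0.6,"slide":[0,0,0],"spin":0}
    - {"fingers":0.5,"slide":[0,0,0],"spin":0}
    - {"fingers":0.5,"slide":[0,0,-0.2],"spin":0}
    - {"fingers":0.5,"slide":[0,0,-0.4],"spin":0}
    - {"fingers":0.5,"slide":[0,0,-0.6],"spin":0}

```text
t: 17.75
position: [0.5976, -0.2102, 0.2462]
orientation: [-3.138, -0.001, 1.524]
contact_force: [1.7, -0.4, 0.1]
finger_gap: 0.0439
finger_force: 0.0
```

apply_moves:
  targets:
    - {"fingers":0.5,"slide":[0,0,-0.8],"spin":0}
    - {"fingers":0.5,"slide":[0,0,-0.8],"spin":0}
    - {"fingers":0.5,"slide":[0,0,0],"spin":0}
    - {"fingers":0.5,"slide":[0,0,0],"spin":0}

```text
t: 18.08
position: [0.5994, -0.2114, 0.3133]
orientation: [3.137, 0.001, 1.524]
contact_force: [-0.6, -0.3, -0.6]
finger_gap: 0.044
finger_force: 0.0
```

```bash
python3 -c "import pl;pl.run()"
```

```text
side 0.03 135 x [-11.6   6.8  13.4] y [-55.7  50.4]
side 0.05 115 x [12.2 15.2 19.5] y [-55.1  47.8]
side 0.07 121 x [21.2 23.3 29.8] y [-55.5  47.8]
side 0.09 126 x [28.8 30.8 36.1] y [-55.9  46.9]
side 0.11 129 x [36.8 38.9 44.8] y [-56.   47.9]
side 0.13 148 x [44.1 46.6 53.1] y [-55.8  48. ]
side 0.15 141 x [52.2 54.9 65.5] y [-56.2  44.8]
side 0.17 139 x [61.  62.9 69.2] y [-55.8  49.2]
side 0.19 143 x [68.6 71.  77.6] y [-55.5  48.4]
[ 0.59826391 -0.21033199  0.31028486]
```

View pics/cur.png

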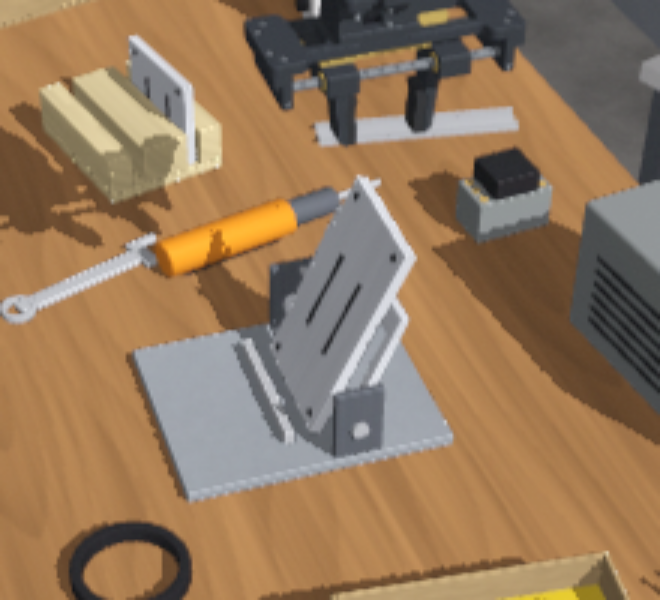

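The plate leans back about 0.37 rad on the brace at rest, foot (crop about 315,425) behind the lip, square and centred. The arm is clear and nothing else has moved.

```bash
python3 -c "
from station import bot
print(bot.close_job())"
```

```text
the job is handed in; nothing more can be done
None
```

The brace is home in its detent and the tall plate stands centred and square behind the lip, leaning back about 0.37 rad on the brace. The last image showed the easel and the other things in view where they were; the job is handed in, and the hand-in call returned no verdict.

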